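# Roll a wooden rod out of its spring clips and hold it in the bench clamp

### The arm

A 6-joint arm with a two-finger parallel gripper is mounted at the origin on the work surface. World frame = base frame: x ahead of the robot, y to its left, z up, the work surface at z = 0. Lengths are in m, angles in rad, forces in N, time in s.
With the tool pointing down it reaches from about 0.35 to 0.775 m from the base axis. Payload 7.3 kg.
Tool frame: the origin (TCP) lies where the fingers leave the gripper's body, on its centre line; the fingertips stand 66 mm ahead of it and the grasp point (between the pads) lies 47 mm ahead of it (robot.tips_ahead is the distance from the TCP to the fingertips, in m); z points along the fingers, y is the line along which they close (so a half turn about z gives the same grasp; the last joint's range is limited). The gripper opens to 92 mm and grips with 3 to 60 N. Pads are 19 mm wide; open, the fingers measure 130 mm over their backs; the gripper's body (75 mm by 190 mm) begins 47 mm behind the grasp point.
Start: joints at [1.189, 0.342, 1.524, -0, 1.275, -0.146], TCP at [0.123, 0.51, 0.292] pointing down, gripper open.
Joint ranges: [-2.53, 2.53], [-0.77, 2.02], [0.04, 2.7], [-1, 4.14], [0.28, 2.66], [-3.11, 3.11]. Speed limits (rad/s): [2.57, 2.57, 3.14, 3.14, 3.14, 3.14].

### API

Orientations are given as [roll, pitch, yaw] about the fixed x, y, z axes, in that order (R = Rz(yaw) Ry(pitch) Rx(roll)).
In Python, from cell import robot gives the robot as it stands.
- The arm moves only by the shell command python3 -m inch 'ROWS' [FORCE]. ROWS is a JSON object of lists of equal length, an entry for each row: "travel": the shift along the tool's x, y, z in mm, a list of three; "turn": the turn about the tool's z in units of 5 degrees (1.0 is 5 degrees); "claw": the closure, from -1 (fully open) to 1 (shut). A call has 1 to 12 rows; each row is the pose to reach, as a shift and turn from the pose commanded when the call began, along the tool's axes at that moment; what a row does not reach only later rows make up. A row lasts 1/10 s, in which the tool goes at most 50 mm and 8.59 degrees, less where a joint would pass 70% of its speed; a pose out of reach is approached as far as the arm can. A call with a gripper value outside its range is refused whole. The fingers move at their own pace and stop on an object; FORCE is the grip in N (left out, the last holds). Time passes only in rows, so rows that repeat a pose let the fingers close. It gives the time, the measured TCP pose, the force, the opening and the grip force at its end, in the units of the state.
- robot.observe(): the state, without advancing time (a new reading comes with each control period).
- robot.read_camera(name): name is "scene" or "top"; returns a dict with "pixels" (480x640x3 uint8, red, green, blue), "fx", "fy", "cx", "cy" (pixels), "k1" (the pictures are not rectified: a ray, as slopes to the right and down, at radius r is drawn at 1 + k1 r^2 times it, then the intrinsics apply), "cam_to_world" (4x4, takes a point from camera to world coordinates). Camera axes: x right, y down, z forward; pixel columns grow to the right and rows downward; lengths in m; the calibration is good to about 2 mm. A picture is of the moment at which its call begins. There is no depth.
- robot.hand_in(): hands the job in; it is judged then, once.
The state is a dict: "time": time; "qpos": joint angles; "qvel": joint speeds; "joint_efforts": joint torques, N m; "tool_pos": TCP position; "tool_rot": TCP orientation; "contact_force": force on the tool from outside, world axes, zero at the start; "torque": the same for the moment, N m; "opening": finger opening in m; "grip_force": force on a finger pad.
Only numpy, scipy, OpenCV 4.12 (cv2) and the standard library are available. Lean on these libraries where they do the work, as an engineer would, in place of code of your own. Each camera call takes 0.05 s, during which the arm holds its last target. There are 200 camera calls.

### The job

Take the round wooden rod out of the two spring clips on the rack by rolling it sideways through their open side (they do not let it go straight up), lay it in both V-blocks of the bench clamp, and slide the clamp's loose jaw up until the rod is held snugly, end to end, between the two jaws. Leave the rod there, let go, and leave the glue bottle, mug and hammer where they are.

Things in the scene. Friction and masses are not known exactly. Their poses are not given: they have to be found in the camera images.
- rack: fixed plywood plank, 200 x 85 x 15 mm, with two steel spring clips, 14 mm wide, at x = -56 and +56 mm, holding the rod along the rack's x axis, 50 mm above the bench. Origin on the bench under the rod's middle; z up. The rod is free between the clips for 98 mm, with 19 mm of air under it. End cheeks at x = +-86 mm (up to z = 63 mm) stop it leaving endways
- clip_mouth (a point): point 62 mm on the rack's +y side of the held rod's centre, at its height (50 mm). Each clip is a rigid curl behind (-y), under and over the rod (flat on top, 2 mm above it, up to z = 71 mm), with a sprung leaf in front (+y) hinged below the rod. The rod cannot go up; moved level towards this point it folds the leaves down (5 to 17 N in all). With its centre here it is clear and can be lifted
- rod_center (a point): the rod: plain wooden cylinder, 32 mm diameter, 160 mm long, about 0.1 kg; the point is its centre, the x axis runs along the rod (the other axes turn as it rolls). It starts in the rack's clips
- clamp: fixed bench clamp: steel bed 310 mm long (x -200 to +110 mm), 75 mm wide, 12 mm thick. Origin on the bench under the clamped rod's middle; x points to the fixed jaw, z up. Two 90-degree aluminium V-blocks, 24 mm long, at x = -52 and +52 mm, tops at z = 44 mm, 62 mm wide. The fixed jaw's face is at x = +80 mm, top at z = 66 mm. The loose jaw slides at the -x end
- clamp_rest (a point): centre of the rod when it lies in both V-blocks and is clamped: on the clamp's x = 0, y = 0, 40.6 mm above the bench; x axis as the clamp's
- jaw (a joint): travel of the loose jaw along the clamp's +x, m. 0 = fully open, its face then at clamp x = -130 mm (210 mm between the jaws); 0.050 = face against the rod's end with the other end against the fixed jaw; 0.060 = end of travel. Friction (about 4 N) keeps it where it is left. Its face is 58 mm wide, up to z = 64 mm
- jaw_grip (a point): a point on the upright wooden handle post of the loose jaw, 80 mm above the bench; the post is 16 mm along the clamp's x by 20 mm along y, its top at z = 96 mm, its middle 36 mm behind the jaw's face. The rod's top in the V-blocks is at z = 57 mm
- glue_center (a point): bystander: white bottle, 56 mm diameter, 150 mm tall; point half-way up
- cup_center (a point): bystander: white mug, 76 mm diameter, 90 mm tall; point half-way up
- mallet_grip (a point): bystander: hammer lying on the bench, 240 mm long; point on its handle
Things that resemble listed ones, but are neither listed nor needed, are in the scene too. Of the things shaped like the part that bears rod_center, the wooden one is meant.

How it is judged:
By the outcome, as a careful person would: the job done as asked, in the order asked, and still so for the second after the job is handed in, with the robot touching nothing.
It also fails if it takes over 51 s, if anything falls off the work surface, if the arm or the gripper's body presses on something with over 40 N, if the wrist force passes 120 N, or if a joint passes its speed limit or range.

## Working session

There is one attempt and no reset: what is moved stays moved. The work goes in short steps, Python scripts to look and compute and a shell command to move; the robot and the scene stay as the last step left them, time stands still between calls to the robot, and variables do not carry over. Pictures are saved under pics/ and viewed, at most 10 in all, crops included, and the job is handed in when it is done.

```bash
mkdir -p pics; python3 - <<'E'
from cell import robot
import cv2
for n in("top","scene"):
    c=robot.read_camera(n); cv2.imwrite(f"pics/{n}0.png",c["pixels"][:,:,::-1]); print(n,c["fx"],c["fy"],c["cx"],c["cy"],c["k1"],c["cam_to_world"].round(4).tolist() if hasattr(c["cam_to_world"],'round') else c["cam_to_world"])
s=robot.observe();print(s)
E
```

```text
top 466.915055111504 466.915055111504 319.84579146366355 238.0567031142991 -0.08221529636778337 [[-0.0173, -0.9974, 0.0697, 0.5102], [-0.9998, 0.0167, -0.0095, 0.0104], [0.0083, -0.0699, -0.9975, 1.3491], [0.0, 0.0, 0.0, 1.0]]
scene 444.5049137876146 444.5049137876146 322.4274926090953 234.60031603982432 -0.11063505356600509 [[0.7505, 0.3434, -0.5646, 1.2594], [0.6607, -0.4029, 0.6333, -0.7447], [-0.0101, -0.8484, -0.5293, 0.7315], [0.0, 0.0, 0.0, 1.0]]
{'time': 0.1, 'qpos': array([ 1.18898727e+00,  3.42637640e-01,  1.52490221e+00, -1.61966078e-05,
        1.27541713e+00, -1.45991577e-01]), 'qvel': array([-0.00112888, -0.00037642, -0.00096941, -0.00041563,  0.00070943,
       -0.00017638]), 'joint_efforts': array([-1.91292980e-05, -4.32001770e+01, -2.44697052e+01,  7.17441109e-02,
        5.25542046e-02, -8.88277100e-05]), 'tool_pos': array([0.12253537, 0.51022009, 0.29162913]), 'tool_rot': array([-3.14024058e+00, -1.83150282e-04,  2.90577978e+00]), 'contact_force': array([ 0.9665862 ,  0.43934076, -0.75230076]), 'torque': array([ 0.05959143, -0.01882649, -0.01904642]), 'grip_force': 0.0, 'opening': 0.09172875950659491}
```

View pics/top0.png

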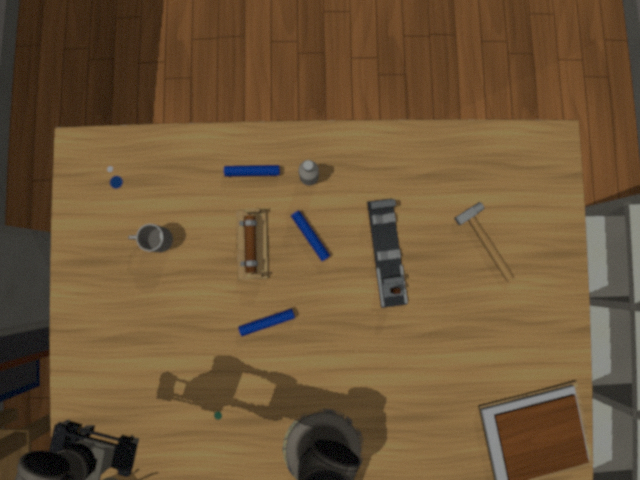

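View pics/scene0.png

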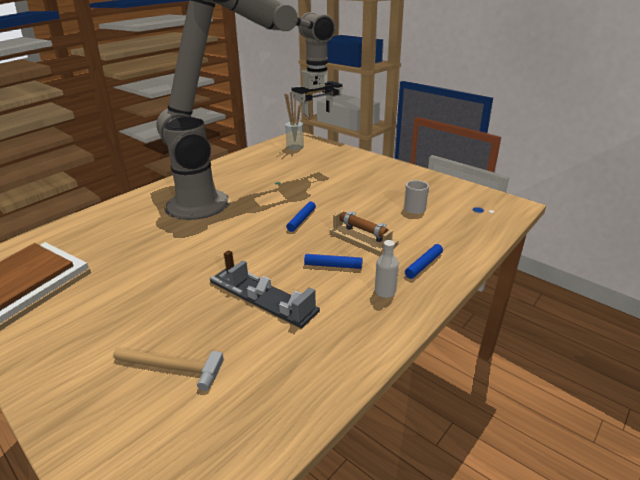

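The top view shows the rack and wooden rod near (250,243) and the clamp near (388,252), with its fixed jaw at the top. Blue decoy rods lie around them, including one at (310,235) between the two. I'll enlarge both.

```bash
python3 - <<'E'
import cv2,numpy as np
a=cv2.imread("pics/top0.png")
f=lambda x,y,w,h:cv2.resize(a[y:y+h,x:x+w],None,fx=6,fy=6,interpolation=cv2.INTER_CUBIC)
o=np.hstack([f(225,200,60,90),f(355,190,66,90+0) ]); o=np.hstack([f(225,200,60,95),f(358,193,65,95)])
# bottom part of clamp
o=np.clip(o*1.5,0,255).astype('uint8')
cv2.imwrite("pics/crop1.png",o);print(o.shape)
cv2.imwrite("pics/crop2.png",np.clip(np.hstack([f(358,240,66,75)])*1.5,0,255).astype('uint8'))
E
```

```text
(570, 750, 3)
```

View pics/crop1.png

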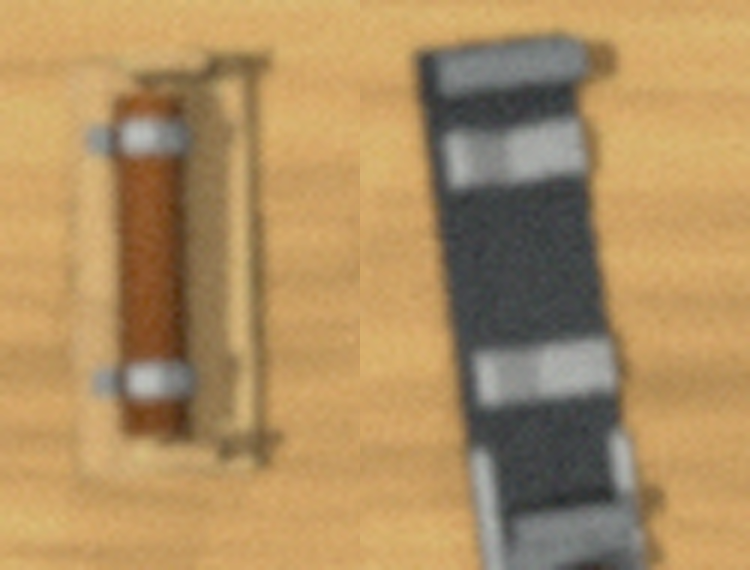

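View pics/crop2.png

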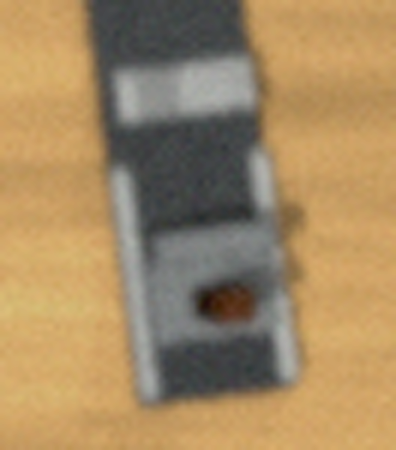

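```bash
python3 - <<'E'
import cv2,numpy as np
a=cv2.imread("pics/scene0.png")
o=cv2.resize(a[195:265,315:410],None,fx=8,fy=8,interpolation=cv2.INTER_CUBIC)
cv2.imwrite("pics/crop3.png",np.clip(o*1.4,0,255).astype('uint8'))
E
```

```text
(no output)
```

View pics/crop3.png

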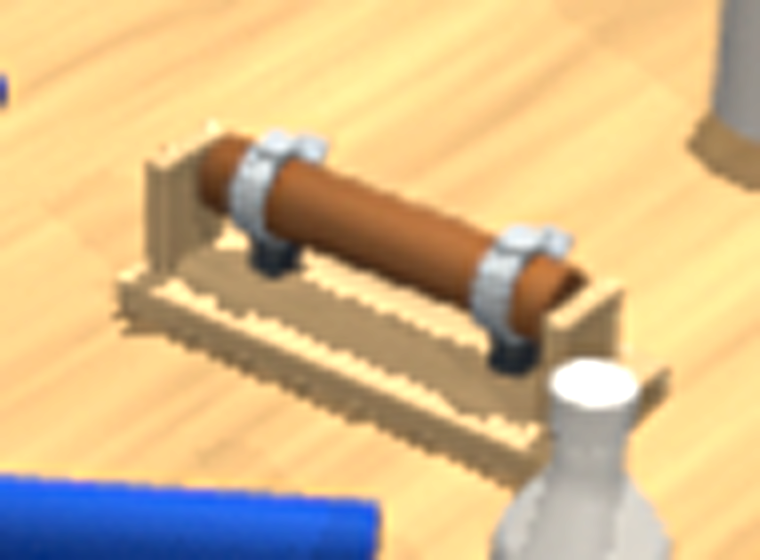

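The scene crop shows the rigid curl facing the camera (world -y). The light lead-in tabs, at (320,148) and (560,240), point away from it. So the mouth is on world +y, which is left in the top view.

```bash
cat > h.py <<'E'
from cell import robot
import numpy as np,cv2
def p2w(c,u,v,z):
    K=np.array([[c["fx"],0,c["cx"]],[0,c["fy"],c["cy"]],[0,0,1]]);
    q=cv2.undistortPoints(np.array([[[u,v]]],float),K,np.array([c["k1"],0,0,0.]))[0,0]
    T=np.array(c["cam_to_world"]);d=T[:3,:3]@[q[0],q[1],1];o=T[:3,3]
    return o+d*(z-o[2])/d[2]
def shift(p,yaw=None):
    "tool-axis shift mm to TCP target p, and turn units"
    s=robot.observe();from scipy.spatial.transform import Rotation as R
    r=R.from_euler('xyz',s["tool_rot"]).as_matrix()
    print("shift",(r.T@(np.array(p)-s["tool_pos"])*1000).round(1),"tool",s["tool_pos"].round(4),s["tool_rot"].round(4))
    if yaw is not None:
        d=-(yaw-s["tool_rot"][2]); d=(d+np.pi/2)%np.pi-np.pi/2
        print("turn",(np.degrees(d)/5).round(2))
E
python3 - <<'E'
from h import *
c=robot.read_camera("top")
A=lambda x,y,z:p2w(c,225+x/6-.4,200+y/6-.4,z)
B=lambda x,y,z:p2w(c,358+(x-360)/6-.4,193+y/6-.4,z)
C=lambda x,y,z:p2w(c,358+x/6-.4,240+y/6-.4,z)
e1,e2=A(148.5,95,.056),A(155,435,.056);print("rod",e1,e2,np.linalg.norm(e1-e2))
k1,k2=A(141,137,.071),A(147,380,.071);print("clips",k1,k2,np.linalg.norm(k1-k2))
d=(e1-e2)+(k1-k2);print("yaw",np.degrees(np.arctan2(d[1],d[0])))
v1,v2=B(515,154,.044),B(545,371,.044);print("V",v1,v2,np.linalg.norm(v1-v2));m=(v1+v2)/2
u=(v1-v2)/np.linalg.norm(v1-v2);print("clamp",m,np.degrees(np.arctan2(u[1],u[0])))
print("jawface",B(512,90,.066),m+.08*u);print("post",C(236,298,.096),m-.166*u)
r=(e1+e2)/2
shift([r[0],r[1],.18],np.arctan2(d[1],d[0]))
E
```

```text
rod [0.66711309 0.19357535 0.056     ] [0.50946874 0.19168417 0.056     ] 0.1576556946857198
clips [0.64596518 0.19501129 0.071     ] [0.53456963 0.19302675 0.071     ] 0.11141322993326115
yaw 0.8253324053291305
V [ 0.65435168 -0.18213085  0.044     ] [ 0.55220521 -0.19346484  0.044     ] 0.10277334907607372
clamp [ 0.60327845 -0.18779785  0.044     ] 6.331542439347715
jawface [ 0.68171503 -0.17832638  0.066     ] [ 0.68279048 -0.17897533  0.044     ]
post [ 0.45668111 -0.20583728  0.096     ] [ 0.43829098 -0.20610457  0.044     ]
shift [-527.1 -199.9  111.9] tool [0.1226 0.5103 0.2917] [-3.1405e+00 -1.0000e-04  2.9058e+00]
turn -2.87
```

```bash
python3 -m inch '{"travel":[[-45,-18,0],[-90,-36,0],[-135,-54,0],[-180,-70,0],[-225,-87,0],[-270,-104,0],[-315,-120,10],[-360,-137,30],[-405,-154,50],[-450,-170,70],[-495,-187,90],[-527,-200,100]],"turn":[-0.3,-0.6,-0.9,-1.2,-1.5,-1.8,-2.1,-2.4,-2.6,-2.87,-2.87,-2.87],"claw":[-1,-1,-1,-1,-1,-1,-1,-1,-1,-1,-1,-1]}'
python3 - <<'E'
from h import *
shift([.589,.193,.098],np.radians(180.8))
E
```

```text
time: 1.35
tool_pos: [0.5894, 0.1912, 0.1903]
tool_rot: [-3.141, -0.002, -3.127]
contact_force: [0.4, 0.5, -0.0]
opening: 0.0913
grip_force: 0.0
shift [ 0.2  1.8 92.3] tool [0.5894 0.1912 0.1903] [-3.1413e+00 -2.0000e-03 -3.1275e+00]
turn 0.0
```

```bash
python3 -m inch '{"travel":[[0,2,40],[0,2,70],[0,2,86],[0,2,92],[0,2,92],[0,2,92],[0,2,92],[0,2,92],[0,2,92],[0,2,92]],"turn":[0,0,0,0,0,0,0,0,0,0],"claw":[-1,-1,-1,-1,-0.2,0.4,1,1,1,1]}' 30
```

```text
time: 2.35
tool_pos: [0.5884, 0.195, 0.1006]
tool_rot: [3.141, 0.001, -3.127]
contact_force: [-0.2, -0.5, 0.4]
opening: 0.0484
grip_force: 0.0
```

```bash
python3 -m inch '{"travel":[[0,0,0],[0,0,0],[0,0,0],[0,0,0],[0,0,0]],"turn":[0,0,0,0,0],"claw":[1,1,1,1,1]}' 30
```

```text
time: 2.85
tool_pos: [0.5883, 0.1949, 0.1002]
tool_rot: [3.141, 0.0, -3.127]
contact_force: [-0.0, -0.4, 0.3]
opening: 0.0312
grip_force: 30.0
```

```bash
python3 -m inch '{"travel":[[0,4,0],[0,8,0],[0,12,0],[0,16,0]],"turn":[0,0,0,0],"claw":[1,1,1,1]}' 40
```

```text
time: 3.25
tool_pos: [0.5881, 0.2079, 0.0999]
tool_rot: [-3.136, -0.001, -3.127]
contact_force: [0.1, -16.9, 3.0]
opening: 0.0312
grip_force: 40.0
```

```bash
python3 -m inch '{"travel":[[0,7,0],[0,14,0],[0,21,0],[0,28,0],[0,35,0],[0,42,0],[0,49,0],[0,52,0],[0,52,0]],"turn":[0,0,0,0,0,0,0,0,0],"claw":[1,1,1,1,1,1,1,1,1]}'
```

```text
time: 4.15
tool_pos: [0.5869, 0.2634, 0.0997]
tool_rot: [-3.141, -0.001, -3.126]
contact_force: [0.3, 0.5, -1.6]
opening: 0.0311
grip_force: 40.0
```

```bash
python3 -m inch '{"travel":[[0,0,-40],[0,0,-80],[0,-20,-110],[0,-60,-120],[0,-105,-120],[0,-150,-120],[0,-195,-120],[0,-240,-120],[0,-285,-120],[0,-330,-120],[0,-375,-120],[-6,-400,-120]],"turn":[0,0,0,0,-0.2,-0.4,-0.6,-0.8,-1.1,-1.1,-1.1,-1.1],"claw":[1,1,1,1,1,1,1,1,1,1,1,1]}'
python3 -m inch '{"travel":[[0,0,0],[0,0,0]],"turn":[0,0],"claw":[1,1]}'
python3 - <<'E'
from h import *
c=robot.read_camera("top");a=c["pixels"][:,:,::-1]
o=cv2.resize(a[180:320,330:430],None,fx=4.2,fy=4.2,interpolation=cv2.INTER_CUBIC);
s=robot.read_camera("scene");b=s["pixels"][:,:,::-1][190:340,200:330];b=cv2.resize(b,None,fx=2.9,fy=3.92,interpolation=cv2.INTER_CUBIC)
cv2.imwrite("pics/c4.png",np.clip(np.hstack([o,b[:588]])*1.4,0,255).astype('uint8'));print(o.shape,b.shape)
shift([.5973,-.1885,.097],np.radians(186.3))
E
```

```text
time: 5.35
tool_pos: [0.5983, -0.1408, 0.2201]
tool_rot: [-3.141, -0.001, -3.034]
contact_force: [0.8, 1.0, -1.3]
opening: 0.0314
grip_force: 40.0
time: 5.55
tool_pos: [0.5988, -0.1374, 0.2197]
tool_rot: [3.141, -0.001, -3.033]
contact_force: [0.4, 1.1, -1.1]
opening: 0.0309
grip_force: 40.0
(588, 420, 3) (588, 377, 3)
shift [  7.3 -52.1 123. ] tool [ 0.5989 -0.136   0.22  ] [ 3.1409e+00 -7.0000e-04 -3.0302e+00]
turn 0.02
```

View pics/c4.png

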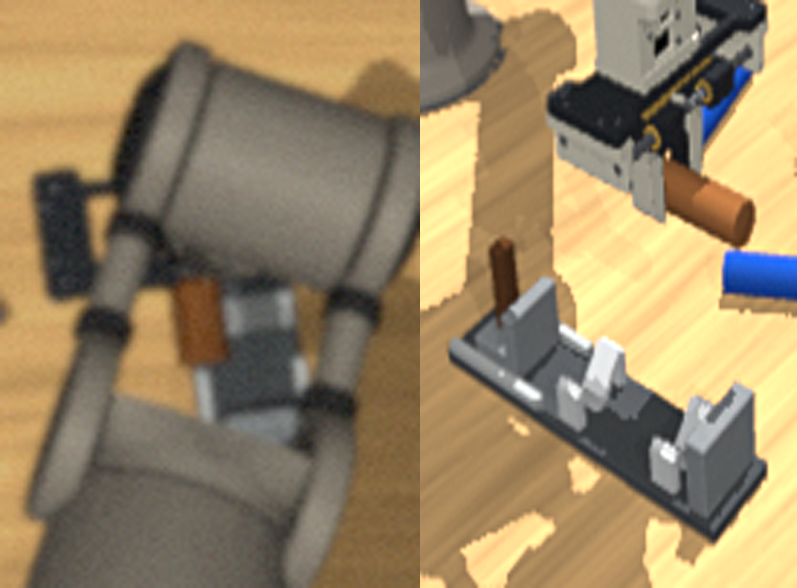

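The top crop shows the rod's near end at (202,362), level and still gripped. The scene crop shows the clamp unobstructed, so I'll project the clamp model into it as a check and compute the rod's position in the hand.

```bash
python3 - <<'E'
from h import *
c=robot.read_camera("top");s=robot.read_camera("scene")
n=p2w(c,330+202/4.2-.4,180+362/4.2-.4,.178);f=p2w(s,310.3-.3,246.6-.3,.172)
t=robot.observe();print("near end",n,"far",f,np.linalg.norm(n-f),t["tool_pos"])
def w2p(c,p):
    K=np.array([[c["fx"],0,c["cx"]],[0,c["fy"],c["cy"]],[0,0,1]]);T=np.linalg.inv(np.array(c["cam_to_world"]))
    return cv2.projectPoints(np.array([p],float),cv2.Rodrigues(T[:3,:3])[0],T[:3,3],K,np.array([c["k1"],0,0,0.]))[0][0,0]
a=np.radians(6.33);u=np.array([np.cos(a),np.sin(a),0]);w=np.array([-u[1],u[0],0]);m=np.array([.6033,-.1878,0])
img=s["pixels"][:,:,::-1][190:340,200:330].copy();img=cv2.resize(img,None,fx=5.5,fy=4,interpolation=cv2.INTER_CUBIC);img=np.clip(img*1.4,0,255).astype('uint8')
def dot(x,y,z,col):
    q=w2p(s,m+x*u+y*w+np.array([0,0,z]));cv2.drawMarker(img,(int((q[0]+.5-200)*5.5),int((q[1]+.5-190)*4)),col,cv2.MARKER_CROSS,12,1)
for x in(.11,-.2):
  for y in(-.0375,.0375): dot(x,y,.012,(0,0,255))
for x in(.064,.040,-.040,-.064):
  for y in(-.031,.031): dot(x,y,.044,(0,255,0))
dot(.08,0,.066,(255,0,255))
for y in(-.029,.029):dot(-.13,y,.064,(255,255,0))
for x in(-.174,-.158):
  for y in(-.01,.01):dot(x,y,.096,(0,255,255))
cv2.imwrite("pics/c5.png",img);print(img.shape)
E
```

```text
near end [ 0.51986925 -0.14469881  0.178     ] far [ 0.67421385 -0.13150995  0.172     ] 0.1550232329544593 [ 0.59907545 -0.13565169  0.22020766]
(600, 715, 3)
```

View pics/c5.png

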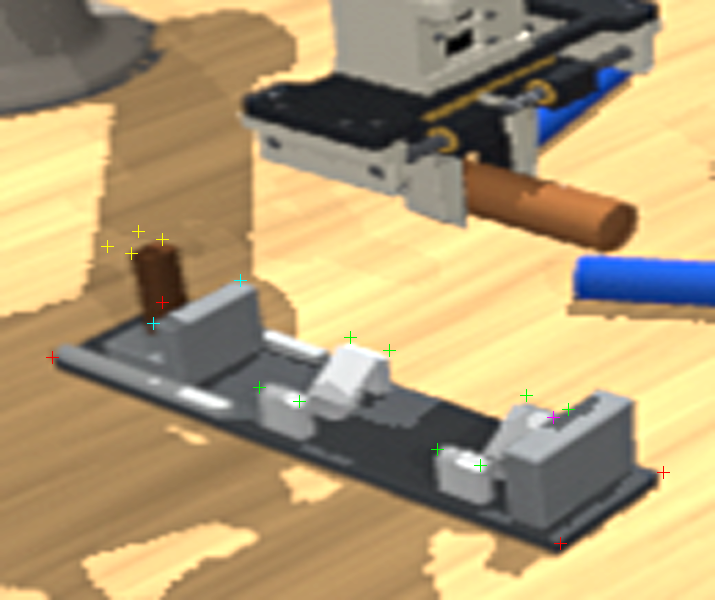

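```bash
python3 - <<'E'
from h import *
shift([.598,-.1895,.120],np.radians(186.3))
E
```

```text
shift [  7.1 -53.4 100.2] tool [ 0.5991 -0.1357  0.2202] [ 3.1412e+00 -2.0000e-04 -3.0293e+00]
turn 0.03
```

```bash
python3 -m inch '{"travel":[[2,-20,0],[5,-42,20],[7,-53,50],[7,-53,75],[7,-53,93],[7,-53,100],[7,-53,100]],"turn":[0,0,0,0,0,0,0],"claw":[1,1,1,1,1,1,1]}'
python3 - <<'E'
from h import *
shift([.598,-.1895,.092],np.radians(186.3))
E
```

```text
time: 6.45
tool_pos: [0.5978, -0.1895, 0.1195]
tool_rot: [3.141, -0.002, -3.03]
contact_force: [0.1, 0.1, -0.7]
opening: 0.0315
grip_force: 40.0
shift [-0.2 -0.1 27.5] tool [ 0.5978 -0.1895  0.1195] [ 3.1405e+00 -1.5000e-03 -3.0299e+00]
turn 0.02
```

```bash
python3 -m inch '{"travel":[[0,0,8],[0,0,16],[0,0,21],[0,0,24],[0,0,27],[0,0,28],[0,0,28]],"turn":[0,0,0,0,0,0,0],"claw":[1,1,1,1,1,1,1]}'
```

```text
time: 7.15
tool_pos: [0.5981, -0.19, 0.0931]
tool_rot: [3.141, 0.0, -3.031]
contact_force: [-1.7, 2.4, 5.4]
opening: 0.0311
grip_force: 40.0
```

```bash
python3 -m inch '{"travel":[[0,1,0],[0,2,1],[0,2,1]],"turn":[0,0,0],"claw":[1,1,1]}'; python3 -m inch '{"travel":[[0,0,0],[0,0,0],[0,0,0],[0,0,0]],"turn":[0,0,0,0],"claw":[0.25,0,-0.2,-0.2]}'
```

```text
time: 7.45
tool_pos: [0.5981, -0.1883, 0.0915]
tool_rot: [-3.142, 0.001, -3.031]
contact_force: [0.0, 2.4, 2.7]
opening: 0.0312
grip_force: 40.0
time: 7.85
tool_pos: [0.5977, -0.1885, 0.091]
tool_rot: [3.141, -0.0, -3.031]
contact_force: [0.0, -0.3, 0.6]
opening: 0.0527
grip_force: 0.0
```

```bash
python3 -m inch '{"travel":[[0,0,-30],[0,0,-70],[0,0,-110],[30,0,-120],[75,0,-120],[120,0,-120],[143,-1,-120],[143,-1,-120],[143,-1,-120]],"turn":[0,0,0,0,0,0,0,0,0],"claw":[-0.4,-0.4,-0.4,-0.4,-0.4,-0.4,-0.4,-0.4,-0.4]}'
python3 - <<'E'
from h import *
s=robot.read_camera("scene");b=s["pixels"][:,:,::-1][170:330,200:330];b=cv2.resize(b,None,fx=3.6,fy=3.6,interpolation=cv2.INTER_CUBIC)
c=robot.read_camera("top")["pixels"][:,:,::-1][190:320,350:430];c=cv2.resize(c,None,fx=4,fy=576/130,interpolation=cv2.INTER_CUBIC)
cv2.imwrite("pics/c6.png",np.clip(np.hstack([b,c])*1.4,0,255).astype('uint8'));
shift([.4545,-.2058,.13],np.radians(186.3))
E
```

```text
time: 8.75
tool_pos: [0.4561, -0.2056, 0.2116]
tool_rot: [-3.141, 0.001, -3.032]
contact_force: [1.2, -0.2, -1.3]
opening: 0.064
grip_force: 0.0
shift [ 2.4 -0.1 81.3] tool [ 0.4568 -0.2054  0.2113] [-3.1411e+00  9.0000e-04 -3.0307e+00]
turn 0.01
```

View pics/c6.png

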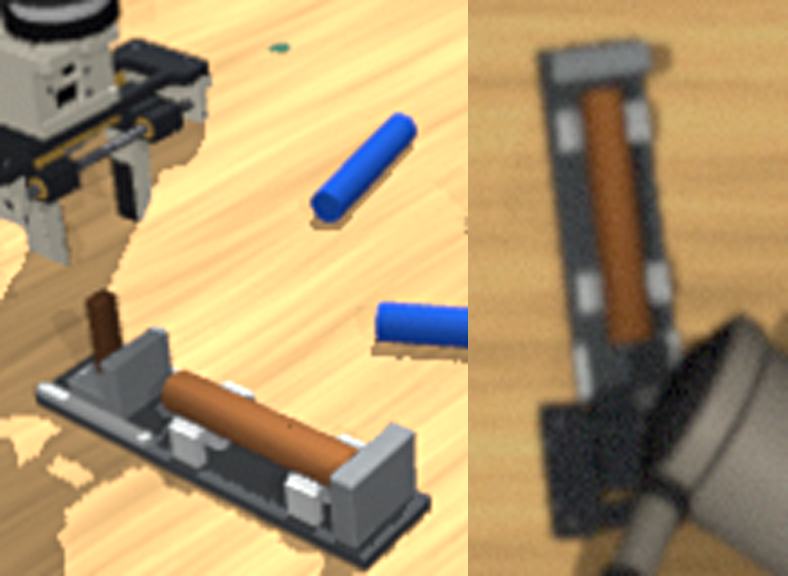

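The rod lies in both V-blocks with small gaps at each end. The post's top is at crop (102,297) in the scene half.

```bash
python3 - <<'E'
from h import *
s=robot.read_camera("scene");p=p2w(s,200+102/3.6-.4,170+297/3.6-.4,.096);print(p)
shift([(p[0]+.4567)/2,(p[1]-.2058)/2,.133])
E
```

```text
[ 0.45299438 -0.20501827  0.096     ]
shift [ 2.   0.1 78.1] tool [ 0.4568 -0.2052  0.2111] [-3.1414e+00  6.0000e-04 -3.0304e+00]
```

```bash
python3 -m inch '{"travel":[[2,0,35],[2,0,60],[2,0,74],[2,0,79],[2,0,79],[2,0,79],[2,0,79],[2,0,79],[2,0,79],[2,0,79],[2,0,79],[2,0,79]],"turn":[0,0,0,0,0,0,0,0,0,0,0,0],"claw":[-0.4,-0.4,-0.4,-0.4,0.2,1,1,1,1,1,1,1]}' 45
```

```text
time: 10.1
tool_pos: [0.4537, -0.2043, 0.1325]
tool_rot: [3.14, -0.0, -3.031]
contact_force: [-0.3, 5.3, 4.0]
opening: 0.0199
grip_force: 45.0
```

```bash
python3 -m inch '{"travel":[[-4,0,0],[-9,0,0],[-14,0,0],[-19,0,0],[-24,0,0],[-26,0,0],[-26,0,0]],"turn":[0,0,0,0,0,0,0],"claw":[1,1,1,1,1,1,1]}'
```

```text
time: 10.8
tool_pos: [0.4792, -0.2015, 0.1325]
tool_rot: [3.139, -0.001, -3.031]
contact_force: [-1.5, 5.2, 4.6]
opening: 0.0197
grip_force: 45.0
```

```bash
python3 -m inch '{"travel":[[-2,0,0],[-4,0,0],[-6,0,0],[-6,0,0]],"turn":[0,0,0,0],"claw":[1,1,1,1]}';python3 -m inch '{"travel":[[-1,0,0],[-2,0,0],[-2,0,0]],"turn":[0,0,0],"claw":[1,1,1]}'
```

```text
time: 11.2
tool_pos: [0.4848, -0.2009, 0.1325]
tool_rot: [3.139, -0.002, -3.031]
contact_force: [-4.3, 4.7, 6.4]
opening: 0.0197
grip_force: 45.0
time: 11.5
tool_pos: [0.4866, -0.2007, 0.1325]
tool_rot: [3.139, -0.002, -3.031]
contact_force: [-4.8, 3.9, 6.1]
opening: 0.0198
grip_force: 45.0
```

```bash
for i in 1 2 ; do python3 -m inch '{"travel":[[-1,0,0],[-2,0,0],[-2,0,0]],"turn":[0,0,0],"claw":[1,1,1]}'|grep -E "pos|contact";done
```

```text
tool_pos: [0.4886, -0.2005, 0.1325]
contact_force: [-4.4, 4.9, 6.8]
tool_pos: [0.4902, -0.2003, 0.1325]
contact_force: [-7.1, 3.5, 8.3]
```

```bash
python3 -m inch '{"travel":[[-1,0,0],[-2,0,0],[-2,0,0]],"turn":[0,0,0],"claw":[1,1,1]}'|grep -E "pos|contact"; python3 - <<'E'
from h import *
c=robot.read_camera("top")["pixels"][:,:,::-1][190:290,355:435];c=cv2.resize(c,None,fx=5.5,fy=5.5,interpolation=cv2.INTER_CUBIC)
s=robot.read_camera("scene")["pixels"][:,:,::-1][225:335,205:325];s=cv2.resize(s,None,fx=3,fy=5,interpolation=cv2.INTER_CUBIC)
cv2.imwrite("pics/c7.png",np.clip(np.hstack([c,s])*1.4,0,255).astype('uint8'));
E
```

```text
tool_pos: [0.4904, -0.2003, 0.1325]
contact_force: [-15.6, 1.8, 12.7]
```

View pics/c7.png

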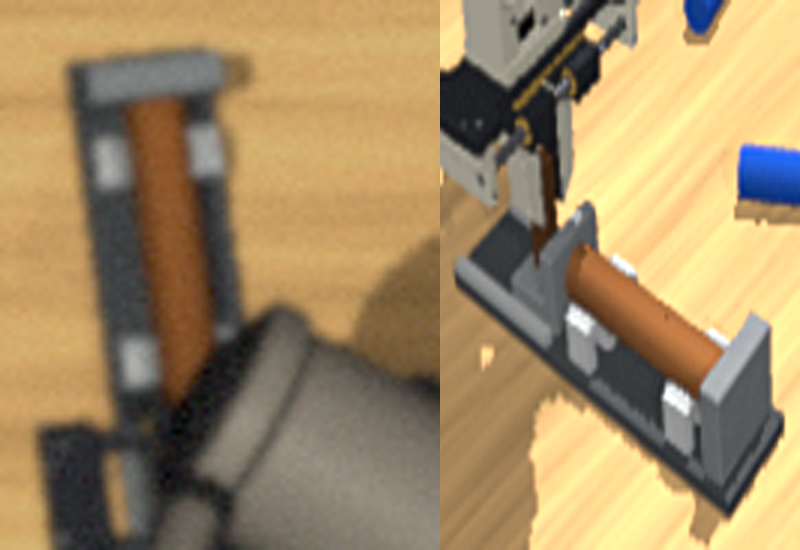

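The rod touches both jaw faces and the push force climbs with no further travel, so it is clamped. I'll release it.

```bash
python3 -m inch '{"travel":[[0,0,0],[0,0,0],[0,0,0],[0,0,0],[0,0,-30],[0,0,-70],[0,0,-110],[0,0,-140],[40,0,-140],[80,0,-140],[80,0,-140],[80,0,-140]],"turn":[0,0,0,0,0,0,0,0,0,0,0,0],"claw":[0.6,0.2,-0.2,-0.4,-0.4,-0.4,-0.4,-0.4,-0.4,-0.4,-0.4,-0.4]}'
python3 - <<'E'
from h import *
c=robot.read_camera("top")["pixels"][:,:,::-1][110:350,70:520];c=cv2.resize(c,None,fx=1.77,fy=1.25*1.9,interpolation=cv2.INTER_CUBIC)
cv2.imwrite("pics/c8.png",np.clip(c*1.4,0,255).astype('uint8'))
E
```

```text
time: 13.7
tool_pos: [0.414, -0.2101, 0.2726]
tool_rot: [-3.141, 0.001, -3.032]
contact_force: [0.5, -0.1, 1.2]
opening: 0.0643
grip_force: 0.0
```

View pics/c8.png

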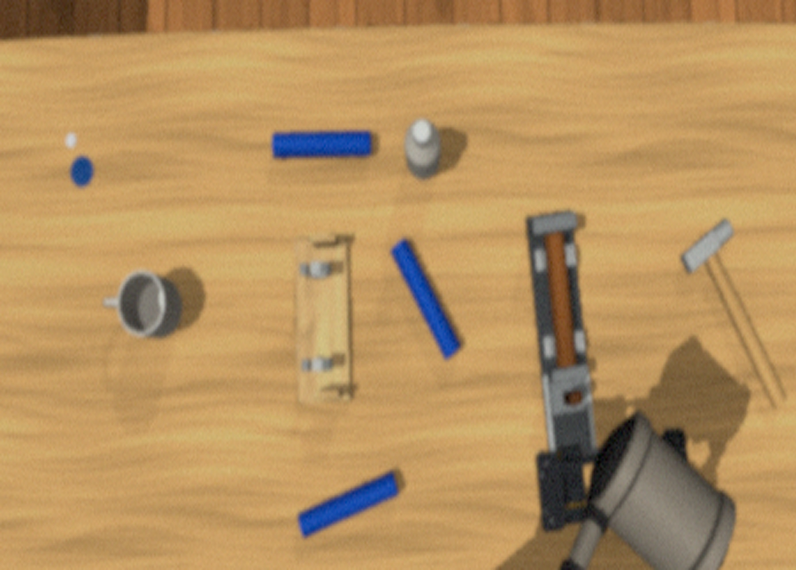

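The rod sits between the two jaws from (555,235) to (566,367). The rack is empty, the bystanders haven't moved, and the gripper is clear.

```bash
python3 -c "
from cell import robot
print(robot.hand_in())"
```

```text
the job is handed in; nothing more can be done
None
```

The rod is out of the clips, lying in both V-blocks and held end to end between the jaws; the gripper is clear, the glue bottle, mug and hammer are where they were, and I handed the job in after about 14 s of robot time (no verdict was returned).

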